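# Open a clamp of unknown thread and bin the relay module

## Task

A relay module is held down in the small bench clamp. Nobody knows whether the clamp's spindle is left- or right-handed, so feel which way the knob gives and turn it that way until both jaws are right back; then take the module out and lay it, right way up, flat on the floor of the narrow bin without dropping it. Leave the clamp open, and do not shift or knock over the spray can, the drinking bottle or the screw box.

Things in the scene. Friction and masses are not known exactly. Their poses are not given: they have to be found in the camera images.
- clamp: Fixed aluminium bench clamp, long axis along its own y; origin at its underside, right below the centre of the held module. Base plate 70 mm (x: -35 to 35) by 205 mm (y: -70 to 135), 18 mm high; the module stands on it between two steel jaws. A gearbox 54 x 54 mm, 54 mm high, centred at y = +105 mm, carries the knob.
- lip_a (a point): Middle of the top of the lip of the steel jaw at the module's +y end, 58 mm above the worktop. Each jaw is 44 mm wide in x and has a lip 30 mm wide that overhangs the module's end by 6 mm, 1.5 mm above it: it cannot be lifted until both are back. Even open (then reaching 66 mm from the clamp's origin) they leave no finger room at the module's ends; its long sides (x) are free.
- knob_grip (a point): Centre of the knob's grip bar, on the knob's vertical axis, 78 mm above the worktop. The bar is black, 54 mm long, 12 mm thick and 26 mm high (63 to 89 mm above the worktop). This frame turns with the knob: x along the bar, y across it. With the knob at 0 the bar lies along the clamp's x.
- knob (a joint): Knob angle about the vertical, 0 at the start (tight), positive anticlockwise from above, end stops at -1.5 and 1.5 rad. It gives one way only, drawn anew each time and not visible; the other way it stops dead at 0 (springs under 0.12 rad if forced). The right way it turns easily (0.4 N m), stays where left, and draws both jaws back: 9 mm at 1.15 rad, 12 mm (right back) at 1.5 rad.
- jaw_a (a joint): How far the jaw at the clamp's +y end has moved back, m: 0 clamped, 0.012 right back. Driven by the knob; it stays back.
- jaw_b (a joint): The same for the jaw at the clamp's -y end.
- module: Loose potted relay module, a black block on an aluminium plate, 34 mm (x) by 60 mm (y) by 32 mm high, 0.10 to 0.20 kg; origin at the centre of its underside, z up. It starts in the clamp with its axes along the clamp's, its underside 18 mm above the worktop.
- bin: Fixed narrow dark steel bin, open at the top; origin at the centre of its underside, long axis along its y. Inside 42 mm (x) by 125 mm (y), floor 6 mm above the worktop; walls 3 mm thick, rim 46 mm above the worktop. The module inside has only 4 mm at each long side, too little for fingers, but some 32 mm at each end: it has to go in held by its ends.
- contact_spray: Bystander: loose spray can, 66 mm across, 199 mm high, standing behind the clamp. Origin at the centre of its underside.
- water_bottle: Bystander: loose drinking bottle, 84 mm across, 214 mm high, standing behind the bin. Origin at the centre of its underside.
- screw_box: Bystander: loose flat screw box, 75 mm (x) by 120 mm (y) by 30 mm high. Origin at the centre of its underside. Apart from the things listed, the worktop is free from x = 0.42 to 0.78 m and y = -0.40 to 0.19 m: room to set the module down. To the right of that stands a tall bench supply.
Not all that is in view belongs to the job. What is shaped like the module but pink is not meant.

How it is judged (in metres and radians):
On the way:
1. the knob is turned until both jaws are back by more than 9 mm (value of joint each of jaw_a, jaw_b above 0.009 m and (value of joint knob above 1 rad or value of joint knob below -1 rad)), for 0.2 s.
At the end, for the whole second after the job is handed in: The module lies in the bin, flat on its floor and right way up (within 0.1 rad), its underside within 3 mm of floor height, released and at rest; both clamp jaws are still back by more than 9 mm (x of module in the frame of bin between -0.008 and 0.008 m and y of module in the frame of bin between -0.036 and 0.036 m and z of module in the frame of bin between 0.003 and 0.009 m and angle between module's own z axis and vertical below 0.1 rad and value of joint each of jaw_a, jaw_b above 0.009 m and linear speed of module below 0.02 m/s and angular speed of module below 0.2 rad/s); the robot touches nothing.
It fails at once if the module falls or flies: it moves faster than 0.4 m/s while the fingers do not hold it (linear speed of module above 0.4 m/s and contact force between the fingers and module below 0.3 N).
It fails at once if the spray can is shifted by more than 20 mm or tips (distance of contact_spray from where it was at the start of the episode above 0.02 m or angle between contact_spray's own z axis and vertical above 0.25 rad).
It fails at once if the drinking bottle is shifted by more than 20 mm or tips (distance of water_bottle from where it was at the start of the episode above 0.02 m or angle between water_bottle's own z axis and vertical above 0.25 rad).
It fails at once if the screw box is shifted by more than 20 mm or tips (distance of screw_box from where it was at the start of the episode above 0.02 m or angle between screw_box's own z axis and vertical above 0.25 rad).
It also fails if it takes over 72 s, if anything falls off the work surface, if the arm or the gripper's body presses on something with over 40 N, if the wrist force passes 120 N, or if a joint passes its speed limit or range.

## Robot

A 6-joint arm with a two-finger parallel gripper is mounted at the origin on a cart in front of the work surface, level with it; the furniture and walls round the work are solid. World frame = base frame: x ahead of the robot, y to its left, z up, the work surface at z = 0. Lengths are in m, angles in degrees, forces in N, time in s.
With the tool pointing down it reaches from about 0.25 to 0.725 m from the base axis. Payload 9.7 kg.
Tool frame: the origin (TCP) lies midway between the tips of the shut fingers; the grasp point (between the pads) lies 19 mm behind it; z points along the fingers, y is the line along which they close (so a half turn about z gives the same grasp; the last joint's range is limited). The gripper opens to 85 mm and grips with 20 to 120 N. Pads are 22 mm wide; open, the fingers measure 114 mm over their backs; the gripper's body (76 mm by 85 mm) begins 54 mm behind the grasp point. The pads swing forward as they close: fully open they stand 13 mm farther back than shut.
Start: joints at [65.776, 4.979, 10.078, 95.1, 0, 90], TCP at [0.226, 0.502, 0.231] pointing down, gripper open.
Joint ranges: [-179.16, 179.16], [-48.56, 103.87], [-65.8, 70.77], [-126.05, 130.52], [-82.76, 87.17], [-180, 180]. Speed limits (degrees/s): [127.2, 127.2, 147.25, 180, 180, 180].

## Interface

Orientations are given as [roll, pitch, yaw] about the fixed x, y, z axes, in that order (R = Rz(yaw) Ry(pitch) Rx(roll)).
In Python, from workcell import * gives the robot as it stands.
- The arm moves only by the tool servo_tool, never from a script. Its argument "moves" is a list of rows, each a list of 4 numbers: the shift along the world's x, y, z in cm, then the turn about the world's z in rad. A call has 1 to 20 rows; each row is the pose to reach, as a shift and turn from the pose commanded when the call began; what a row does not reach only later rows make up. A row lasts 1/12 s, in which the tool goes at most 41.7 mm and 7.16 degrees, less where a joint would pass 70% of its speed; a pose out of reach is approached as far as the arm can. A call with a gripper value outside its range is refused whole. "claw" is the closure, from 0 (fully open) to 1 (shut), set as the call begins (left out, the last holds). The fingers move at their own pace and stop on an object; "force" is the grip in N (left out, the last holds). Time passes only in rows, so rows that repeat a pose let the fingers close. It gives the time, the measured TCP pose, the force, the opening and the grip force at its end, in the units of the state.
- get_obs(): the state, without advancing time (a new reading comes with each control period).
- camera(name): name is "scene" or "top" or "wrist"; returns the picture (420x560x3 uint8, red, green, blue); there is no depth.
- get_calibration(name): a dict with "fx", "fy", "cx", "cy" (pixels), "rvec" (rotation vector, rad) and "tvec" (3), from world to camera coordinates, as OpenCV has them; the wrist camera has in their place "tool_from_camera" (4x4, takes a point from camera to tool coordinates, whose origin is the TCP and whose axes are the flange's). Camera axes: x right, y down, z forward; pixel columns grow to the right and rows downward; lengths in m; the calibration is good to about 2 mm. A picture is of the moment at which its call begins: read the wrist's pose just before it. get_calibration takes no time and is no camera call.
- job_done(): hands the job in; it is judged then, once.
The state is a dict: "time": time; "q": joint angles; "qd": joint speeds; "joint_efforts": joint torques, N m; "ee_pos": TCP position; "tcp_rot": TCP orientation; "wrist_force": force on the tool from outside, world axes, zero at the start; "torque": the same for the moment, N m; "opening": finger opening in m; "grasp_force": force on a finger pad.
Only numpy, scipy, OpenCV 4.12 (cv2) and the standard library are available. Lean on these libraries where they do the work, as an engineer would, in place of code of your own. Each camera call takes 0.05 s, during which the arm holds its last target. There are 200 camera calls.

## Working session

There is one attempt and no reset: what is moved stays moved. The work goes in short steps, Python scripts to look and compute and a tool call to move; the robot and the scene stay as the last step left them, time stands still between calls to the robot, and variables do not carry over. Pictures are saved under pics/ and viewed, at most 10 in all, crops included, and the job is handed in when it is done.

Besides the shell and the picture viewer there is one more tool, called in YAML: its name, and indented under it one key for each argument. servo_tool: Moves the arm, as the interface text tells. Its arguments: {"type":"object","properties":{"moves":{"type":"array","items":{"type":"array","items":{"type":"number"}}},"claw":{"type":"number"},"force":{"type":"number"}},"required":["moves"]}

```bash
mkdir -p pics; python3 - <<'E'
from workcell import *
import cv2
for n in ["scene","top"]:
    im=camera(n); cv2.imwrite(f"pics/{n}0.png",im[:,:,::-1]); print(n,get_calibration(n))
print(get_calibration("wrist")); print(get_obs())
E
```

```text
scene {'fx': 459.37284989727056, 'fy': 459.37284989727056, 'cx': 286.4516474568964, 'cy': 205.01386626795048, 'rvec': array([ 1.82778895,  1.61680781, -0.68840823]), 'tvec': array([ 0.01669647, -0.32102214,  1.5508691 ])}
top {'fx': 457.11851807945516, 'fy': 457.11851807945516, 'cx': 282.1264345389504, 'cy': 206.23291136002686, 'rvec': array([ 2.20790616, -2.17580124,  0.01734249]), 'tvec': array([-0.06510507,  0.5749669 ,  1.29145003])}
{'fx': 327.547346102074, 'fy': 327.547346102074, 'cx': 277.7747374582208, 'cy': 206.66178809367796, 'tool_from_camera': array([[-2.48567568e-04, -9.51102203e-01, -3.08876248e-01,
         7.86888927e-02],
       [ 9.99999819e-01, -6.73502481e-05, -5.97360772e-04,
        -2.36076395e-04],
       [ 5.47348254e-04, -3.08876341e-01,  9.51102048e-01,
        -1.42263815e-01],
       [ 0.00000000e+00,  0.00000000e+00,  0.00000000e+00,
         1.00000000e+00]])}
{'time': 0.1, 'q': array([ 6.57771021e+01,  5.00795211e+00,  1.00392547e+01,  9.51005435e+01,
       -5.55862220e-04,  8.99991525e+01]), 'qd': array([-0.02675353, -0.11034554,  0.17422452, -0.0972275 ,  0.00094141,
        0.01951886]), 'joint_efforts': array([ 6.66933574e-04, -5.21561193e+01,  4.65652084e+01,  1.61572814e-02,
        4.59044907e-05,  2.15423165e-05]), 'ee_pos': array([0.22557387, 0.50138188, 0.23065628]), 'tcp_rot': array([-1.79930759e+02,  5.54837585e-04,  1.55777950e+02]), 'wrist_force': array([ 0.77007296,  0.40167978, -0.58957578]), 'torque': array([0.05219207, 0.02435161, 0.00213931]), 'grasp_force': 0.0, 'opening': 0.08576625589721897}
```

View pics/scene0.png

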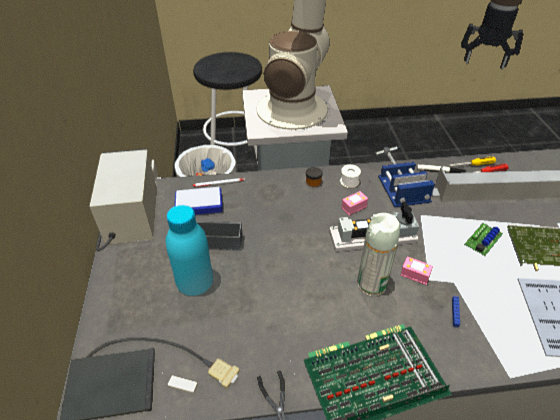

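View pics/top0.png

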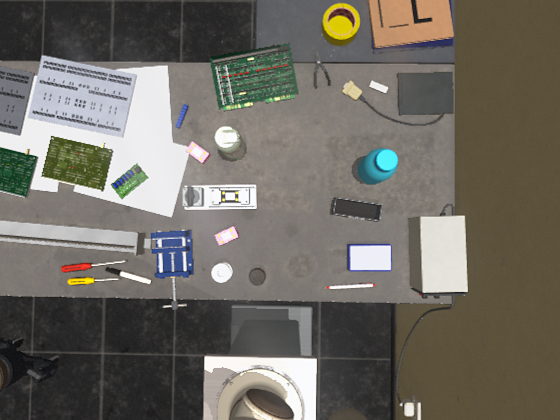

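The scene camera looks at the robot from beyond the worktop. In the top view the clamp is at about (220,197) with its gearbox on the left, and the bin is at (356,209). The spray can is at (228,140), the bottle at (380,163) and the screw box at (369,257). I'll enlarge the clamp and the bin.

```bash
python3 - <<'E'
import cv2, numpy as np
t=cv2.imread("pics/top0.png"); s=cv2.imread("pics/scene0.png")
r=lambda a,k:cv2.resize(a,None,fx=k,fy=k,interpolation=cv2.INTER_CUBIC)
a=r(t[175:220,175:265],8)   #720x360
b=r(t[190:230,320:395],8)   #600x320 
c=r(s[185:255,320:430],6)
out=np.zeros((600,800,3),np.uint8); out[:360-80,:720]=a[40:320]; out[290:290+300,:600]=b[10:310]
cv2.imwrite("pics/c1.png",out)
E
```

```text
(no output)
```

View pics/c1.png

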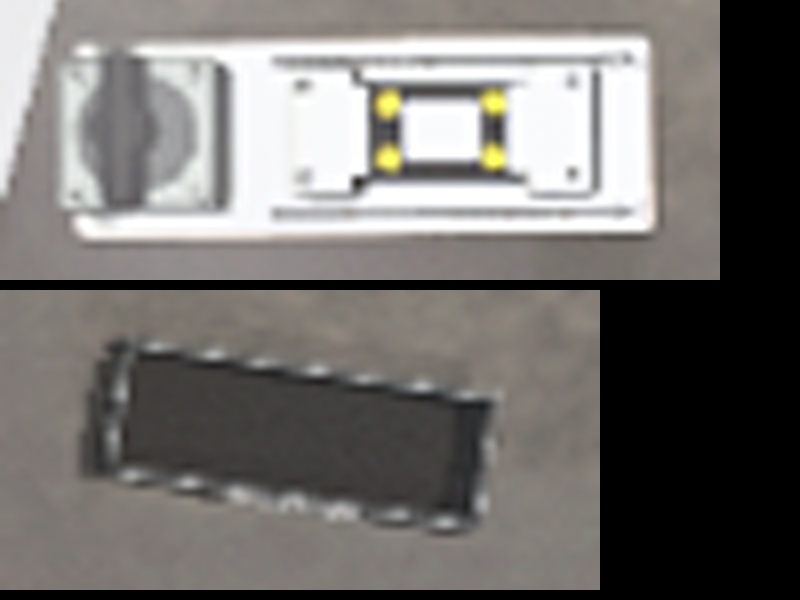

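The crop shows the module's yellow dots centred at (441,130) in the crop, the knob bar at about (125,130), and the bin's rim corners. I'll turn those into positions.

```bash
cat > h.py <<'E'
import numpy as np, cv2
from scipy.spatial.transform import Rotation as R
from workcell import *
def cam(n,o=None):
    c=get_calibration(n); K=np.array([[c['fx'],0,c['cx']],[0,c['fy'],c['cy']],[0,0,1]])
    if n!="wrist":
        M=cv2.Rodrigues(c['rvec'])[0]; return K,M,np.array(c['tvec'])
    r,p,y=o['tcp_rot']; T=np.eye(4); T[:3,:3]=R.from_euler('xyz',[r,p,y],degrees=True).as_matrix(); T[:3,3]=o['ee_pos']
    W=np.linalg.inv(T@c['tool_from_camera']); return K,W[:3,:3],W[:3,3]
def onz(C,px,z):
    K,M,t=C; px=np.atleast_2d(px).astype(float); out=[]
    for u,v in px:
        d=M.T@np.linalg.inv(K)@[u,v,1]; o=-M.T@t; out.append(o+d*(z-o[2])/d[2])
    return np.array(out)
def proj(C,P):
    K,M,t=C; q=(K@(M@np.atleast_2d(P).T+t[:,None])).T; return q[:,:2]/q[:,2:]
def tri(Cs,pxs):
    A=[];b=[]
    for (K,M,t),(u,v) in zip(Cs,pxs):
        d=M.T@np.linalg.inv(K)@[u,v,1]; d/=np.linalg.norm(d); P=np.eye(3)-np.outer(d,d); A.append(P); b.append(P@(-M.T@t))
    return np.linalg.lstsq(np.vstack(A),np.hstack(b),rcond=None)[0]
E
python3 - <<'E'
from h import *
np.set_printoptions(precision=4,suppress=True)
C=cam("top")
f=lambda L,oy:np.array([[x/8-.44,y/8-.44] for x,y in L])+oy
a=f([(388,103),(494,103),(388,158),(494,158)],[175,180]); p=onz(C,a,.05); print("mod",p.mean(0),p)
p=onz(C,f([(78,42),(652,38),(655,237),(82,238)],[175,180]),.018); print("base",p)
print("knob",onz(C,f([(125,130),(118,52),(125,208)],[175,180]),.089))
p=onz(C,f([(120,55),(493,110),(478,235),(110,185)],[320,191.25]),.046); print("bin",p,p.mean(0))
print("spray",onz(C,[(230,155)],0),"bottle",onz(C,[(375,180)],0))
print("box",onz(C,[(348,245),(391,245),(391,270),(348,270)],.03))
S=cam("scene");print(proj(S,onz(C,[(230.2,195.8)],.05)))
E
```

```text
mod [0.601  0.0881 0.05  ] [[0.6103 0.1067 0.05  ]
 [0.6108 0.0699 0.05  ]
 [0.5912 0.1063 0.05  ]
 [0.5917 0.0695 0.05  ]]
base [[0.6326 0.2227 0.018 ]
 [0.6368 0.0181 0.018 ]
 [0.5662 0.0158 0.018 ]
 [0.5629 0.2196 0.018 ]]
knob [[0.5974 0.1892 0.089 ]
 [0.6237 0.1922 0.089 ]
 [0.5712 0.1886 0.089 ]]
bin [[ 0.6002 -0.202   0.046 ]
 [ 0.583  -0.3305  0.046 ]
 [ 0.5399 -0.3256  0.046 ]
 [ 0.5553 -0.1991  0.046 ]] [ 0.5696 -0.2643  0.046 ]
spray [[0.7222 0.0964 0.    ]] bottle [[ 0.6552 -0.3213  0.    ]]
box [[ 0.4697 -0.2423  0.03  ]
 [ 0.4716 -0.3615  0.03  ]
 [ 0.4024 -0.3619  0.03  ]
 [ 0.4003 -0.243   0.03  ]]
[[361.386  224.4394]]
```

The clamp origin is near (0.601, 0.088) with a yaw of about 0.016, and the knob is near (0.599, 0.193). The bin is at (0.570, -0.264) with a yaw of about -0.127. Next I fly above the clamp for a closer look.

servo_tool:
  moves:
    - [10, -10, 2, -0.9]
    - [20, -20, 2, -1.5]
    - [37.4, -37.2, 2, -2.7]
    - [37.4, -37.2, 2, -2.7]
    - [37.4, -37.2, 2, -2.7]
    - [37.4, -37.2, 2, -2.7]
    - [37.4, -37.2, 2, -2.7]
    - [37.4, -37.2, 2, -2.7]
    - [37.4, -37.2, 2, -2.7]
    - [37.4, -37.2, 2, -2.7]
    - [37.4, -37.2, 2, -2.7]
    - [37.4, -37.2, 2, -2.7]
    - [37.4, -37.2, 2, -2.7]
    - [37.4, -37.2, 2, -2.7]
    - [37.4, -37.2, 2, -2.7]
    - [37.4, -37.2, 2, -2.7]
    - [37.4, -37.2, 2, -2.7]
    - [37.4, -37.2, 2, -2.7]
    - [37.4, -37.2, 2, -2.7]
    - [37.4, -37.2, 2, -2.7]

```text
time: 1.77
ee_pos: [0.5996, 0.1295, 0.2507]
tcp_rot: [-180.0, 0.1, 12.2]
wrist_force: [0.3, -0.1, -0.6]
opening: 0.0854
grasp_force: 0.0
```

servo_tool:
  moves:
    - [0, 0, 0, -0.1]
    - [0, 0, 0, -0.2]
    - [0, 0, 0, -0.2]
    - [0, 0, 0, -0.2]
    - [0, 0, 0, -0.2]

```text
time: 2.18
ee_pos: [0.6056, 0.0661, 0.251]
tcp_rot: [-178.1, 0.1, 5.4]
wrist_force: [1.0, 0.1, 0.7]
opening: 0.0854
grasp_force: 0.0
```

```bash
python3 - <<'E'
from h import *
np.set_printoptions(precision=4,suppress=True)
o=get_obs(); im=camera("wrist"); print(o['ee_pos'],o['tcp_rot'],o['q'])
np.save("o1.npy",o,allow_pickle=True); cv2.imwrite("pics/w1.png",im[:,:,::-1])
C=cam("wrist",o); print(proj(C,[[.601,.088,.05],[.599,.193,.089],[.57,-.264,.046]]))
E
```

```text
[0.6056 0.0661 0.251 ] [-178.116     0.0963    5.4111] [  5.3516  14.0806  22.6175  98.6352   1.8839 179.9405]
[[262.717  180.1402]
 [151.212  180.7838]
 [574.7939 237.598 ]]
```

View pics/w1.png

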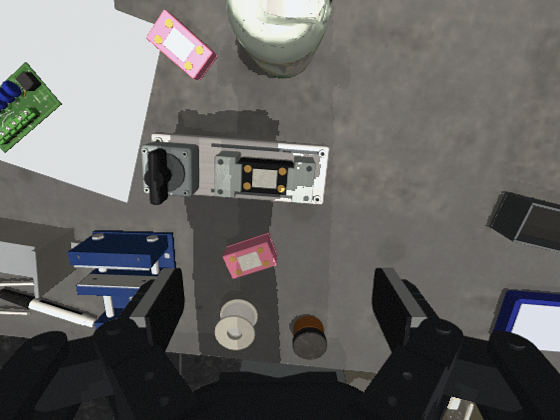

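The last joint had reached its limit: yaw = q1 + 180 − q6. I'll work near yaw 180° instead. This picture shows the module's dots near (265,178) and the knob bar near (158,176). Now I turn the other way and take the second view from there.

servo_tool:
  moves:
    - [0, 0, 0, 0.3]
    - [0, 0, 0, 0.6]
    - [0, 0, 0, 1.0]
    - [0, 0, 0, 1.5]
    - [0, 0, 0, 1.5]
    - [0, 0, 0, 1.5]
    - [0, 0, 0, 1.5]
    - [0, 0, 0, 1.5]
    - [0, 0, 0, 1.5]
    - [0, 0, 0, 1.5]
    - [0, 0, 0, 1.5]
    - [0, 0, 0, 1.5]
    - [0, 0, 0, 1.5]
    - [0, 0, 0, 1.5]
    - [0, 0, 0, 1.5]

```text
time: 3.48
ee_pos: [0.6056, 0.0673, 0.2513]
tcp_rot: [-178.1, 0.1, 91.2]
wrist_force: [-0.1, -1.2, -1.0]
opening: 0.0851
grasp_force: 0.0
```

servo_tool:
  moves:
    - [0, 0, 0, 0.3]
    - [0, 0, 0, 0.6]
    - [0, 0, 0, 1.0]
    - [0, 0, 0, 1.5]
    - [0, 0, 0, 1.5]
    - [0, 0, 0, 1.5]
    - [0, 0, 0, 1.5]
    - [0, 0, 0, 1.5]
    - [0, 0, 0, 1.5]
    - [0, 0, 0, 1.5]
    - [0, 0, 0, 1.5]
    - [0, 0, 0, 1.5]
    - [0, 0, 0, 1.5]
    - [0, 0, 0, 1.5]

```text
time: 4.65
ee_pos: [0.6056, 0.0668, 0.2514]
tcp_rot: [-178.1, 0.1, 177.0]
wrist_force: [-0.1, -0.7, -0.3]
opening: 0.0853
grasp_force: 0.0
```

The tool kept a tilt of about 1.9° in the finger plane. That is tolerable, and the reported pose accounts for it. I take the second wrist view here and enlarge both views around the clamp.

```bash
python3 - <<'E'
from h import *
np.set_printoptions(precision=4,suppress=True)
o=get_obs(); im=camera("wrist"); print(o['ee_pos'],o['tcp_rot'],o['q'])
np.save("o2.npy",o,allow_pickle=True); cv2.imwrite("pics/w2.png",im[:,:,::-1])
C=cam("wrist",o); p=proj(C,[[.601,.088,.05],[.599,.193,.089],[.57,-.264,.046]]);print(p)
w1=cv2.imread("pics/w1.png")[125:210,135:335]
c=((p[0]+p[1])/2).astype(int); x0,y0=c[0]-100,c[1]-50; print(x0,y0)
w2=im[y0:y0+85+10,x0:x0+200,::-1]
r=lambda a:cv2.resize(a,None,fx=4,fy=4,interpolation=cv2.INTER_CUBIC)
v=r(np.vstack([w1[:75],w2[15:90]])); cv2.imwrite("pics/c2.png",v)
E
```

```text
[0.6056 0.0668 0.2514] [-178.0947    0.0832  177.0008] [ 7.1772 14.2736 22.8863 98.8675 -1.89   10.1819]
[[304.2967 172.2899]
 [418.7393 173.9459]
 [-17.6927 158.1071]]
261 123
```

View pics/c2.png

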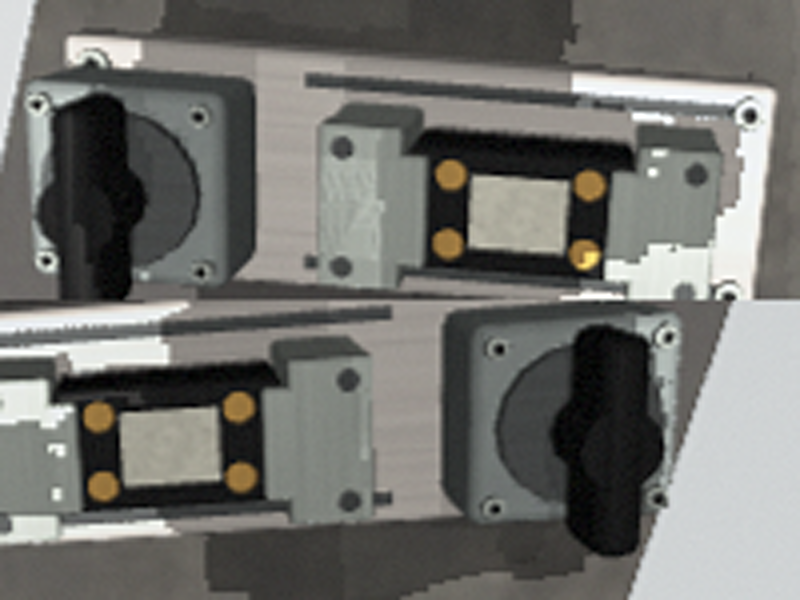

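In both crops the four dots and the knob hub are clear: the dots are centred at (518,215) in the first and (171,147) in the second. I triangulate from these.

```bash
python3 - <<'E'
from h import *
np.set_printoptions(precision=4,suppress=True)
C1=cam("wrist",np.load("o1.npy",allow_pickle=True).item());C2=cam("wrist",np.load("o2.npy",allow_pickle=True).item())
f=lambda L,o:np.array(L)/4-.375+np.array(o)
a=f([(451,175),(591,186),(447,244),(585,255),(92,204)],[135,125])
b=f([(241,177),(104,187),(239,107),(99,116),(607,142)],[261,138])
P=np.array([tri((C1,C2),(x,y)) for x,y in zip(a,b)]);print(P,P[:4].mean(0))
print(onz(C1,a,.05),onz(C1,a[4:],.089),onz(C2,b,.05)[:4].mean(0),onz(C1,a,.05)[:4].mean(0),onz(C2,b[4:],.089))
g=f([(37,103),(199,117),(201,271),(46,261)],[135,125]);h=f([(494,507-300),(659,498-300),(666,336-300),(497,348-300)],[261,138])
print("gb screws",np.array([tri((C1,C2),(x,y)) for x,y in zip(g,h[[1,0,3,2]])]).round(4))
E
```

```text
[[0.6118 0.1058 0.0519]
 [0.6128 0.0689 0.0526]
 [0.5929 0.1055 0.052 ]
 [0.5936 0.0685 0.0518]
 [0.6008 0.192  0.0769]] [0.6028 0.0872 0.0521]
[[0.6114 0.1065 0.05  ]
 [0.6122 0.0691 0.05  ]
 [0.5924 0.1063 0.05  ]
 [0.5932 0.0688 0.05  ]
 [0.5936 0.203  0.05  ]] [[0.604  0.1878 0.089 ]] [0.6032 0.0868 0.05  ] [0.6023 0.0877 0.05  ] [[0.598  0.1871 0.089 ]]
gb screws [[0.621  0.2137 0.0571]
 [0.6216 0.1713 0.0572]
 [0.58   0.1705 0.0568]
 [0.5788 0.2119 0.0579]]
```

servo_tool:
  moves:
    - [-0.2, 4, 0, 0.07]
    - [-0.5, 8, 0, 0.07]
    - [-0.5, 12.5, 0, 0.07]
    - [-0.5, 12.5, -3, 0.07]
    - [-0.5, 12.5, -6, 0.07]
    - [-0.5, 12.5, -9, 0.07]
    - [-0.5, 12.5, -12, 0.07]
    - [-0.5, 12.5, -14, 0.07]
    - [-0.5, 12.5, -14, 0.07]
    - [-0.5, 12.5, -14, 0.07]
  claw: 0.45
  force: 50

```text
time: 5.53
ee_pos: [0.6001, 0.1915, 0.1108]
tcp_rot: [-178.1, -0.0, -178.8]
wrist_force: [-0.7, 0.1, 1.3]
opening: 0.047
grasp_force: 0.0
```

servo_tool:
  moves:
    - [0, 0, -1.5, 0]
    - [0, 0, -3, 0]
    - [0, 0, -4, 0]
    - [0, 0, -4.5, 0]
    - [0, 0, -4.5, 0]
    - [0, 0, -4.5, 0]

```text
time: 6.03
ee_pos: [0.6011, 0.1918, 0.0674]
tcp_rot: [-178.1, 0.1, -178.7]
wrist_force: [0.9, -0.9, 0.2]
opening: 0.047
grasp_force: 0.0
```

servo_tool:
  moves:
    - [0, 0, 0, 0]
    - [0, 0, 0, 0]
    - [0, 0, 0, 0]
    - [0, 0, 0, 0]
    - [0, 0, 0, 0]
    - [0, 0, 0, 0]
  claw: 1
  force: 50

```text
time: 6.53
ee_pos: [0.6011, 0.192, 0.0673]
tcp_rot: [-178.1, 0.1, -178.7]
wrist_force: [-0.3, 0.2, 4.7]
opening: 0.011
grasp_force: 52.1
```

The bar is gripped at about 11 mm. I try a small positive turn to feel which way the knob gives.

servo_tool:
  moves:
    - [0, 0, 0, 0.04]
    - [0, 0, 0, 0.09]
    - [0, 0, 0, 0.09]
    - [0, 0, 0, 0.09]

```text
time: 6.87
ee_pos: [0.6011, 0.192, 0.0672]
tcp_rot: [-178.1, 0.2, -173.5]
wrist_force: [-0.2, 1.4, 4.9]
opening: 0.0112
grasp_force: 52.3
```

```bash
python3 -c "
from workcell import *
o=get_obs();print(o['torque'],o['tcp_rot'],o['joint_efforts'])"
```

```text
[ 0.65352492  0.11347364 -0.0769736 ] [-1.78139660e+02  1.55678416e-01 -1.73491664e+02] [-5.44436574e-01 -6.08177447e+01  4.37733400e+01  5.80627599e-02
 -7.96633344e-01 -2.33241431e-01]
```

servo_tool:
  moves:
    - [0, 0, 0, 0.06]
    - [0, 0, 0, 0.12]
    - [0, 0, 0, 0.15]
    - [0, 0, 0, 0.15]

```text
time: 7.2
ee_pos: [0.6011, 0.1921, 0.0673]
tcp_rot: [-178.1, 0.2, -164.8]
wrist_force: [0.4, 1.4, 5.3]
opening: 0.0109
grasp_force: 52.5
```

```bash
python3 -c "
from workcell import *
o=get_obs();print(o['torque'],o['tcp_rot'],o['joint_efforts'])"
```

```text
[ 0.73267261  0.17058033 -0.13469283] [-1.78139316e+02  1.72508551e-01 -1.64801145e+02] [ -0.75568713 -60.76217651  43.74148607   0.14190193  -0.94703671
  -0.80188248]
```

It yields with little torque, so the positive direction is right. I continue to the stop.

servo_tool:
  moves:
    - [0, 0, 0, 0.1]
    - [0, 0, 0, 0.2]
    - [0, 0, 0, 0.3]
    - [0, 0, 0, 0.4]
    - [0, 0, 0, 0.5]
    - [0, 0, 0, 0.6]
    - [0, 0, 0, 0.7]
    - [0, 0, 0, 0.8]
    - [0, 0, 0, 0.9]
    - [0, 0, 0, 1.0]
    - [0, 0, 0, 1.1]
    - [0, 0, 0, 1.2]
    - [0, 0, 0, 1.26]
    - [0, 0, 0, 1.27]
    - [0, 0, 0, 1.27]
    - [0, 0, 0, 1.27]

```text
time: 8.53
ee_pos: [0.6007, 0.1929, 0.0673]
tcp_rot: [-178.1, 0.2, -92.1]
wrist_force: [-1.8, 6.1, 6.4]
opening: 0.0109
grasp_force: 53.2
```

```bash
python3 -c "
from workcell import *
o=get_obs();print(o['torque'],o['tcp_rot'],o['joint_efforts'])"
```

```text
[ 1.26042558  0.77063034 -0.245518  ] [-178.05562415    0.21582106  -92.10412939] [ -3.56638938 -58.96414518  44.10236478  -0.64815793  -1.88505158
  -0.32124205]
```

servo_tool:
  moves:
    - [0, 0, 0, 0]
    - [0, 0, 0, 0]
    - [0, 0, 0, 0]
    - [0, 0, 2, 0]
    - [0, 0, 5, 0]
    - [0, 0, 8, 0]
    - [0, -4, 11, 0.05]
    - [0.2, -8, 12, 0.05]
    - [0.2, -10.5, 12, 0.05]
    - [0.2, -10.5, 12, 0.05]
    - [0.2, -10.5, 12, 0.05]
  claw: 0.3
  force: 40

```text
time: 9.45
ee_pos: [0.6029, 0.0849, 0.1866]
tcp_rot: [-178.1, 0.1, -89.4]
wrist_force: [-0.1, 0.6, -0.2]
opening: 0.0601
grasp_force: 0.0
```

```bash
python3 - <<'E'
from h import *
np.set_printoptions(precision=4,suppress=True)
o=get_obs(); im=camera("wrist"); print(o['ee_pos'],o['tcp_rot'])
np.save("o3.npy",o,allow_pickle=True); cv2.imwrite("pics/w3.png",im[:,:,::-1])
C=cam("wrist",o); print(proj(C,[[.6025,.0875,.05],[.6005,.192,.089]]))
E
```

```text
[0.6029 0.0849 0.1866] [-178.0597    0.0592  -89.4462]
[[283.7356 197.8486]
 [283.4897 325.4965]]
```

View pics/w3.png

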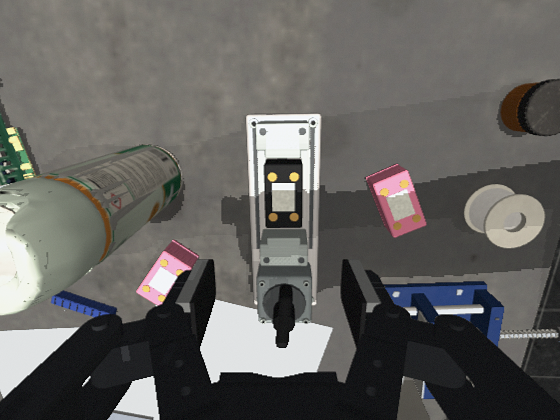

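The jaws are clearly back, and the module sits at (284,197), which matches the prediction of (284,198). I descend and grip its long sides.

servo_tool:
  moves:
    - [0, 0.25, -4, 0]
    - [0, 0.25, -8, 0]
    - [0, 0.25, -11, 0]
    - [0, 0.25, -13.5, 0]
    - [0, 0.25, -15, 0]
    - [0, 0.25, -16.2, 0]
    - [0, 0.25, -16.2, 0]
    - [0, 0.25, -16.2, 0]

```text
time: 10.17
ee_pos: [0.6024, 0.0898, 0.0241]
tcp_rot: [-178.1, 0.1, -89.2]
wrist_force: [0.7, -0.1, 0.4]
opening: 0.0595
grasp_force: 0.0
```

servo_tool:
  moves:
    - [0, 0, 0, 0]
    - [0, 0, 0, 0]
    - [0, 0, 0, 0]
    - [0, 0, 0, 0]
    - [0, 0, 0, 0]
    - [0, 0, 0, 0]
  claw: 1
  force: 35

```text
time: 10.67
ee_pos: [0.6036, 0.0894, 0.0262]
tcp_rot: [-177.9, 0.1, -89.3]
wrist_force: [-1.8, 1.3, 6.4]
opening: 0.0334
grasp_force: 35.6
```

servo_tool:
  moves:
    - [0, 0, 0.5, 0]
    - [0, 0, 1, 0]
    - [0, 0, 2, 0]
    - [0, 0, 2, 0]

```text
time: 11.0
ee_pos: [0.6037, 0.0893, 0.0468]
tcp_rot: [-177.9, 0.1, -89.3]
wrist_force: [1.3, -0.2, -1.5]
opening: 0.0335
grasp_force: 35.4
```

Lifted cleanly. I carry it to the free spot near (0.56, -0.09), aligned with the bin's yaw.

servo_tool:
  moves:
    - [0, 0, 3, 0]
    - [0, 0, 6, 0]
    - [0, -1, 7, 0]
    - [-1, -4, 7, -0.05]
    - [-2, -7.5, 7, -0.1]
    - [-3, -11, 7, -0.15]
    - [-4, -14.5, 7, -0.15]
    - [-4.4, -17, 6, -0.15]
    - [-4.4, -17.9, 3, -0.15]
    - [-4.4, -17.9, 0.5, -0.15]
    - [-4.4, -17.9, -1, -0.15]
    - [-4.4, -17.9, -2, -0.15]
    - [-4.4, -17.9, -2.5, -0.15]
    - [-4.4, -17.9, -2.5, -0.15]
    - [-4.4, -17.9, -2.5, -0.15]

```text
time: 12.25
ee_pos: [0.5591, -0.0898, 0.02]
tcp_rot: [-178.0, 0.1, -97.9]
wrist_force: [1.0, -0.2, -1.2]
opening: 0.0336
grasp_force: 35.5
```

servo_tool:
  moves:
    - [0, 0, -0.4, 0]
    - [0, 0, -0.7, 0]
    - [0, 0, -0.9, 0]
    - [0, 0, -1.0, 0]
    - [0, 0, -1.0, 0]

```text
time: 12.67
ee_pos: [0.5586, -0.0897, 0.0092]
tcp_rot: [-178.1, 0.1, -97.9]
wrist_force: [0.7, -0.6, -1.5]
opening: 0.0335
grasp_force: 35.6
```

servo_tool:
  moves:
    - [0, 0, -0.1, 0]
    - [0, 0, -0.2, 0]
    - [0, 0, -0.2, 0]

```text
time: 12.92
ee_pos: [0.5589, -0.0898, 0.0081]
tcp_rot: [-178.1, 0.1, -97.9]
wrist_force: [-2.6, 1.5, 4.7]
opening: 0.0339
grasp_force: 36.8
```

It touches down. I release, rise, and turn a quarter turn for the end grip.

servo_tool:
  moves:
    - [0, 0, 0, 0]
    - [0, 0, 0, 0]
    - [0, 0, 0, 0]
    - [0, 0, 0, 0]
    - [0, 0, 2, 0]
    - [0, 0, 5, -0.1]
    - [0, 0, 9, -0.2]
    - [0, 0, 13, -0.35]
    - [0, 0, 17, -0.5]
    - [0, 0, 17, -0.62]
    - [0, 0, 17, -0.74]
    - [0, 0, 17, -0.86]
    - [0, 0, 17, -0.98]
    - [0, 0, 17, -1.1]
    - [0, 0, 17, -1.22]
    - [0, 0, 17, -1.34]
    - [0, 0, 17, -1.46]
    - [0, 0, 17, -1.56]
    - [0, 0, 17, -1.56]
    - [0, 0, 17, -1.56]
  claw: 0

```text
time: 14.58
ee_pos: [0.5587, -0.0898, 0.1772]
tcp_rot: [-178.1, 0.1, 173.0]
wrist_force: [-0.2, 0.5, -0.0]
opening: 0.0852
grasp_force: 0.0
```

```bash
python3 - <<'E'
from h import *
np.set_printoptions(precision=4,suppress=True)
o=get_obs(); im=camera("wrist"); print(o['ee_pos'],o['tcp_rot'])
np.save("o4.npy",o,allow_pickle=True); cv2.imwrite("pics/w4.png",im[:,:,::-1])
C=cam("wrist",o); print(proj(C,[[.559,-.0915,.032],[.57,-.264,.046]]))
E
```

```text
[ 0.5587 -0.0898  0.1772] [-178.0904    0.0599  172.9511]
[[281.9028 191.8519]
 [ 95.9811 228.1097]]
```

View pics/w4.png

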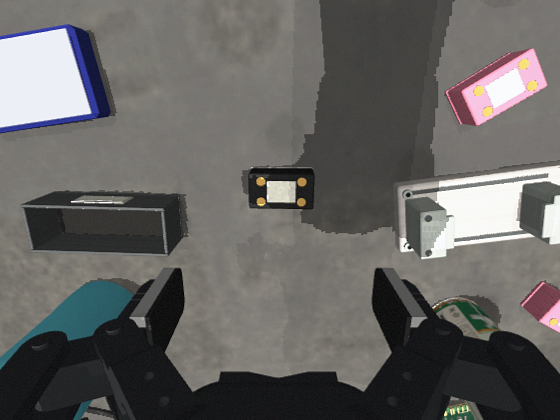

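The module lies flat with its dots centred at (281,192), as predicted. The bin rim corners are at about (23,205), (163,208), (165,254) and (34,250), also close to prediction. I refine the bin while gripping.

```bash
python3 - <<'E'
from h import *
np.set_printoptions(precision=4,suppress=True)
C=cam("wrist",np.load("o4.npy",allow_pickle=True).item())
d=onz(C,[(261,182),(301,182),(261,202),(302,202)],.032);print(d.mean(0),d)
p=onz(C,[(23,205.5),(163,208.5),(165,254.5),(34,250.5)],.046);print(p,p.mean(0))
T=cam("top"); q=lambda x,y:(x/8-.44+320,y/8-.44+191.25)
print([tri((C,T),(a,b)).round(4) for a,b in zip([(23,205.5),(163,208.5),(165,254.5),(34,250.5)],[q(478,235),q(110,185),q(120,55),q(493,110)])])
E
```

```text
[ 0.5592 -0.0922  0.032 ] [[ 0.5477 -0.1091  0.032 ]
 [ 0.5518 -0.0734  0.032 ]
 [ 0.5664 -0.1118  0.032 ]
 [ 0.5707 -0.0743  0.032 ]]
[[ 0.5413 -0.3243  0.046 ]
 [ 0.5584 -0.1978  0.046 ]
 [ 0.603  -0.2064  0.046 ]
 [ 0.5856 -0.3302  0.046 ]] [ 0.5721 -0.2647  0.046 ]
[array([ 0.5407, -0.3256,  0.0449]), array([ 0.5565, -0.1979,  0.048 ]), array([ 0.5993, -0.2016,  0.0552]), array([ 0.5841, -0.3297,  0.0471])]
```

servo_tool:
  moves:
    - [0, -0.15, -4, 0]
    - [0, -0.15, -8, 0]
    - [0, -0.15, -11, 0]
    - [0, -0.15, -13, 0]
    - [0, -0.15, -14.5, 0]
    - [0, -0.15, -15.7, 0]
    - [0, -0.15, -16.2, 0]
    - [0, -0.15, -16.2, 0]

```text
time: 15.3
ee_pos: [0.5582, -0.0913, 0.0145]
tcp_rot: [-178.1, -0.0, 172.8]
wrist_force: [-0.3, -0.4, -0.3]
opening: 0.0855
grasp_force: 0.0
```

servo_tool:
  moves:
    - [0, 0, 0, 0]
    - [0, 0, 0, 0]
    - [0, 0, 0, 0]
    - [0, 0, 0, 0]
    - [0, 0, 0, 0]
    - [0, 0, 0, 0]
  claw: 1
  force: 30

```text
time: 15.8
ee_pos: [0.5596, -0.0915, 0.017]
tcp_rot: [-178.1, 0.2, 172.8]
wrist_force: [-0.5, 0.6, 6.0]
opening: 0.059
grasp_force: 34.0
```

servo_tool:
  moves:
    - [0, 0, 1, 0]
    - [0, 0, 4, 0]
    - [0, 0, 8, 0]
    - [0, -3, 10.5, 0]
    - [0.5, -6, 10.5, 0]
    - [1, -9.5, 10.5, 0]
    - [1.1, -13, 10.5, 0]
    - [1.2, -16.4, 10.5, 0]
    - [1.2, -16.4, 10.5, -0.007]
    - [1.2, -16.4, 10.5, -0.007]
    - [1.2, -16.4, 10.5, -0.007]

```text
time: 16.72
ee_pos: [0.5705, -0.2552, 0.1205]
tcp_rot: [-178.1, 0.1, 172.3]
wrist_force: [-0.6, -0.0, -1.4]
opening: 0.0591
grasp_force: 33.4
```

```bash
python3 - <<'E'
from h import *
np.set_printoptions(precision=4,suppress=True)
o=get_obs(); im=camera("wrist"); print(o['ee_pos'],o['tcp_rot'])
np.save("o5.npy",o,allow_pickle=True); cv2.imwrite("pics/w5.png",im[:,:,::-1])
C=cam("wrist",o); print(proj(C,[[.571,-.2645,.046]]))
cv2.imwrite("pics/c5.png",cv2.resize(im[100:330,150:430,::-1],None,fx=2.6,fy=2.6,interpolation=cv2.INTER_CUBIC))
E
```

```text
[ 0.5705 -0.2552  0.1205] [-178.1123    0.0546  172.3277]
[[268.9411 220.1398]]
```

View pics/c5.png

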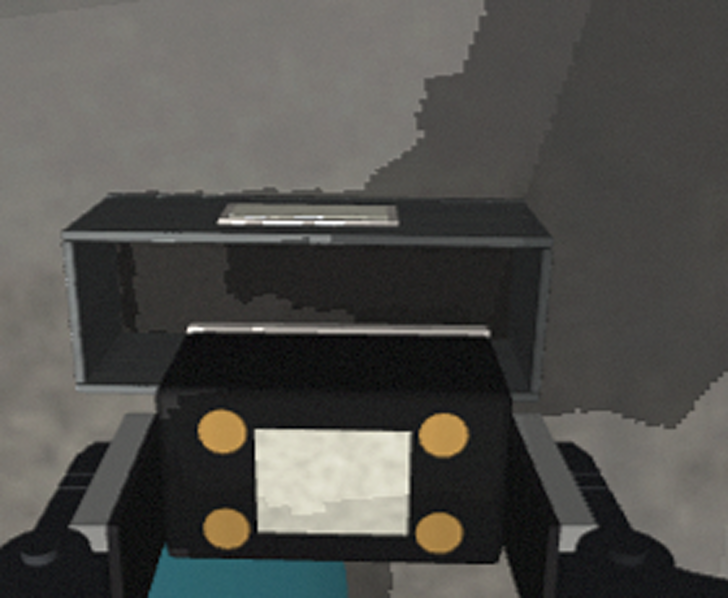

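The held module is level, with its lower near edge running from (187,330) to (490,330). The bin's rim corners are at (63,232), (552,238), (540,397) and (77,388). I check the alignment of the two.

```bash
python3 - <<'E'
from h import *
np.set_printoptions(precision=4,suppress=True)
C=cam("wrist",np.load("o5.npy",allow_pickle=True).item())
f=lambda L:np.array(L)/2.6-.31+np.array([150,100])
d=onz(C,f([(222,432),(443,435),(226,528),(439,533)]),.1355);print("mod",d.mean(0),d)
print("bottom near edge",onz(C,f([(187,331),(490,331)]),.1045))
p=onz(C,f([(63,235),(552,240),(540,397),(77,388)]),.046);print("bin",p,p.mean(0))
v=p[1]-p[0];w=p[2]-p[3];print("yaw",[np.degrees(np.arctan2(-a[0],a[1])) for a in(v,w,d[1]-d[0],d[3]-d[2])])
E
```

```text
mod [ 0.5697 -0.2552  0.1355] [[ 0.558  -0.2722  0.1355]
 [ 0.5628 -0.2356  0.1355]
 [ 0.5765 -0.2748  0.1355]
 [ 0.5816 -0.2381  0.1355]]
bottom near edge [[ 0.5507 -0.2831  0.1045]
 [ 0.558  -0.2231  0.1045]]
bin [[ 0.541  -0.3268  0.046 ]
 [ 0.5585 -0.1987  0.046 ]
 [ 0.6034 -0.2045  0.046 ]
 [ 0.5853 -0.3332  0.046 ]] [ 0.5721 -0.2658  0.046 ]
yaw [np.float64(-7.7685311620750115), np.float64(-7.987706650673831), np.float64(-7.520016112207156), np.float64(-7.9308090267908495)]
```

servo_tool:
  moves:
    - [0.25, -0.3, -1, -0.003]
    - [0.25, -0.3, -2.5, -0.003]
    - [0.25, -0.3, -4, -0.003]
    - [0.25, -0.3, -4.7, -0.003]
    - [0.25, -0.3, -4.7, -0.003]
    - [0.25, -0.3, -4.7, -0.003]

```text
time: 17.27
ee_pos: [0.5731, -0.2577, 0.0731]
tcp_rot: [-178.1, 0.0, 172.2]
wrist_force: [0.7, -0.0, -2.1]
opening: 0.0593
grasp_force: 33.4
```

```bash
python3 - <<'E'
from h import *
np.set_printoptions(precision=4,suppress=True)
o=get_obs(); im=camera("wrist"); print(o['ee_pos'],o['tcp_rot'])
np.save("o6.npy",o,allow_pickle=True); cv2.imwrite("pics/w6.png",im[:,:,::-1])
cv2.imwrite("pics/c6.png",cv2.resize(im[140:330,150:416,::-1],None,fx=3,fy=3,interpolation=cv2.INTER_CUBIC))
E
```

```text
[ 0.5731 -0.2577  0.0731] [-178.0997    0.0357  172.2229]
```

View pics/c6.png

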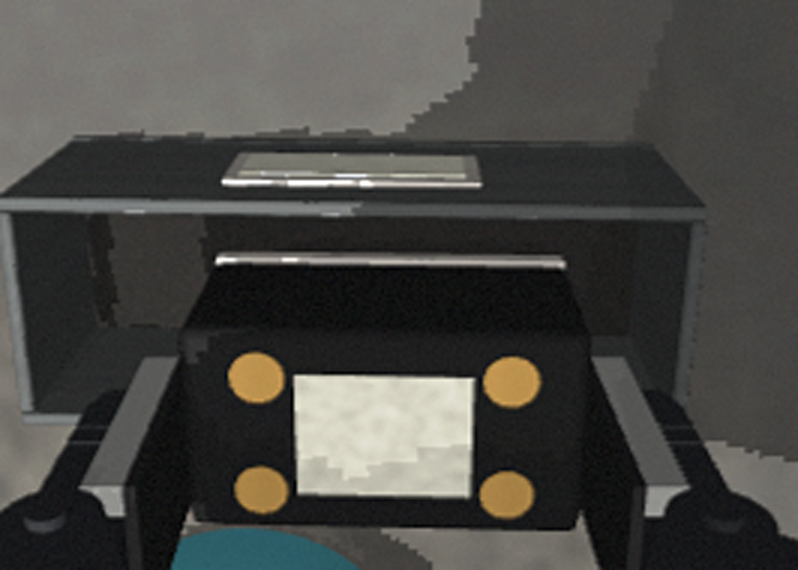

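The module is just above the rim. Its lower near edge runs from (216,254) to (566,260), the bin's near rim outer edge from (0,200) to (705,208), and its far left corner is at (22,420).

```bash
python3 - <<'E'
from h import *
np.set_printoptions(precision=4,suppress=True)
C=cam("wrist",np.load("o6.npy",allow_pickle=True).item())
f=lambda L:np.array(L)/3-.33+np.array([150,140])
m=onz(C,f([(216,254),(566,260)]),.056)
d=onz(C,f([(257,377),(512,382),(261,489),(507,494)]),.088)
p=onz(C,f([(1,201),(705,208),(1,212),(705,219),(22,421)]),.046);
a=np.radians(-7.8); n=np.array([np.cos(a),np.sin(a)]); t=np.array([-np.sin(a),np.cos(a)])
for k,x in(("mod edge",m),("dots",d),("bin",p)): print(k,(x[:,:2]@n).round(4),(x[:,:2]@t).round(4))
E
```

```text
mod edge [0.5858 0.5862] [-0.208  -0.1472]
dots [0.5925 0.5926 0.6114 0.6114] [-0.196  -0.1591 -0.1962 -0.1591]
bin [0.5798 0.5797 0.582  0.5818 0.6257] [-0.2494 -0.1213 -0.2497 -0.1211 -0.2508]
```

The module's centreline is within about 0.5 mm of the bin's and the yaw matches. I lower it in.

servo_tool:
  moves:
    - [0, 0, -0.8, 0]
    - [0, 0, -1.6, 0]
    - [0, 0, -2.4, 0]
    - [0, 0, -3.2, 0]
    - [0, 0, -4.0, 0]
    - [0, 0, -4.5, 0]
    - [0, 0, -4.5, 0]
    - [0, 0, -4.5, 0]

```text
time: 17.98
ee_pos: [0.573, -0.2583, 0.0279]
tcp_rot: [-178.1, 0.0, 172.2]
wrist_force: [0.0, -0.2, -2.1]
opening: 0.0588
grasp_force: 33.4
```

servo_tool:
  moves:
    - [0, 0, -0.2, 0]
    - [0, 0, -0.4, 0]
    - [0, 0, -0.5, 0]
    - [0, 0, -0.5, 0]

```text
time: 18.32
ee_pos: [0.5732, -0.2583, 0.0232]
tcp_rot: [-178.1, 0.1, 172.2]
wrist_force: [-0.5, -0.0, -1.9]
opening: 0.0588
grasp_force: 33.5
```

servo_tool:
  moves:
    - [0, 0, -0.05, 0]
    - [0, 0, -0.1, 0]
    - [0, 0, -0.15, 0]
    - [0, 0, -0.15, 0]

```text
time: 18.65
ee_pos: [0.5733, -0.2584, 0.023]
tcp_rot: [-178.1, 0.1, 172.2]
wrist_force: [-4.3, 1.2, 6.8]
opening: 0.0592
grasp_force: 34.4
```

It is on the floor (force +6.8 N). I release by about 4 mm per side and withdraw.

servo_tool:
  moves:
    - [0, 0, 0, 0]
    - [0, 0, 0, 0]
    - [0, 0, 0, 0]
    - [0, 0, 0, 0]
    - [0, 0, 0, 0]
  claw: 0.2

```text
time: 19.07
ee_pos: [0.5732, -0.2583, 0.0217]
tcp_rot: [-178.1, 0.1, 172.2]
wrist_force: [1.0, 0.1, -0.1]
opening: 0.0682
grasp_force: 0.0
```

servo_tool:
  moves:
    - [0, 0, 0.5, 0]
    - [0, 0, 1.5, 0]
    - [0, 0, 3, 0]
    - [0, 0, 6, 0]
    - [0, 0, 9, 0]
    - [0, 0, 12, 0]
    - [0, 0, 15, 0]
    - [0, 0, 15, 0]
    - [0, 0, 15, 0]

```text
time: 19.82
ee_pos: [0.5741, -0.2587, 0.175]
tcp_rot: [-178.0, 0.3, 172.2]
wrist_force: [-0.9, 0.4, -0.8]
opening: 0.0684
grasp_force: 0.0
```

```bash
python3 - <<'E'
from h import *
o=get_obs(); im=camera("wrist"); print(o['ee_pos'],o['tcp_rot'],o['wrist_force'],o['time'])
C=cam("wrist",o); print(proj(C,[[.573,-.258,.038]]))
w=cv2.resize(im[100:330,140:420,::-1],None,fx=2,fy=2,interpolation=cv2.INTER_CUBIC); cv2.imwrite("pics/c7.png",w)
E
```

```text
[ 0.57414955 -0.25873665  0.17500508] [-178.01628853    0.33616535  172.17407428] [-0.88331762  0.37166503 -0.80457753] 19.8167
[[284.39291969 191.72085378]]
```

View pics/c7.png

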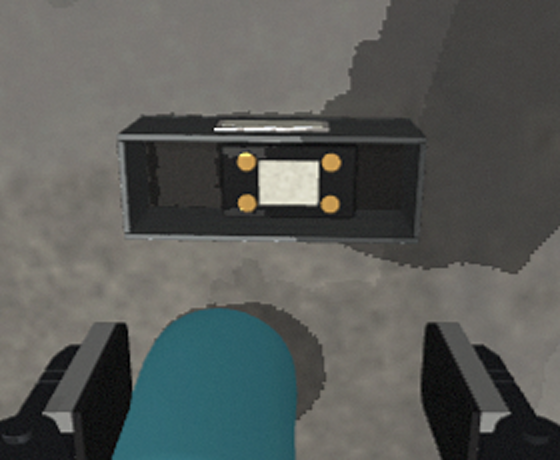

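The module lies flat in the bin, right way up and parallel to the walls, with its dots centred at (289,183). The bottle is undisturbed and the arm is clear, so I hand in.

```bash
python3 -c "
from workcell import *
print(job_done())"
```

```text
the job is handed in; nothing more can be done
None
```

I turned the knob anticlockwise to its stop, which drew both jaws back, and laid the module flat and right way up on the bin floor; the arm was clear when I handed in at about 20 s, and no verdict came back.

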